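# Cover the porcelain crucibles with their own lids

## Robot

A 6-joint arm with a two-finger parallel gripper is mounted at the origin on the work surface. World frame = base frame: x ahead of the robot, y to its left, z up, the work surface at z = 0. Lengths are in m, angles in rad, forces in N, time in s.
With the tool pointing down it reaches from about 0.375 to 0.9 m from the base axis. Payload 3.1 kg.
Tool frame: the origin (TCP) lies where the fingers leave the gripper's body, on its centre line; the fingertips stand 73 mm ahead of it and the grasp point (between the pads) lies 54 mm ahead of it; z points along the fingers, y is the line along which they close (so a half turn about z gives the same grasp; the last joint's range is limited). The gripper opens to 85 mm and grips with 20 to 120 N. Pads are 22 mm wide; open, the fingers measure 114 mm over their backs; the gripper's body (76 mm by 85 mm) begins 54 mm behind the grasp point. The pads swing forward as they close: fully open they stand 13 mm farther back than shut.
Start: joints at [1.073, 0.527, 1.433, -0, 1.181, -0.178], TCP at [0.196, 0.593, 0.304] pointing down, gripper open.
Joint ranges: [-3.08, 3.08], [-0.75, 2.2], [0.22, 2.44], [-1.43, 4.57], [0, 2.65], [-2.85, 2.85]. Speed limits (rad/s): [2.79, 2.79, 3.14, 3.14, 3.14, 3.14].

## Interface

Orientations are given as a unit quaternion [x, y, z, w].
In Python, from station import manip gives the robot as it stands.
- The arm moves only by the shell command python3 -m crank 'ROWS' [FORCE]. ROWS is JSON, a list of rows, each an object with "dp": the shift along the tool's x, y, z normalised to -1 to 1, where 1 is 50 cm, a list of three; "delta_rot": the turn, a rotation vector about the tool's x, y, z normalised to -1 to 1, where 1 is 2 pi rad, a list of three; "fingers": the opening, from -1 (shut) to 1 (fully open). A call has 1 to 12 rows; each row shifts and turns the commanded pose from where the row before left it, along the tool's axes as they then stand; what a row does not reach is not made up. A row lasts 1/12 s, in which the tool goes at most 41.7 mm and 7.16 degrees, less where a joint would pass 70% of its speed; a pose out of reach is approached as far as the arm can. A call with a number of a shift or a turn outside -1 to 1 is refused whole. A call with a gripper value outside its range is refused whole. The fingers move at their own pace and stop on an object; FORCE is the grip in N (left out, the last holds). Time passes only in rows, so rows that do not move let the fingers close. It gives the time, the measured TCP pose, the force, the opening and the grip force at its end, in the units of the state.
- manip.sense(): the state, without advancing time (a new reading comes with each control period).
- manip.snapshot(name): name is "scene" or "top" or "wrist"; returns (picture, depth): 480x640x3 uint8, red, green, blue; 480x640 float32, m along the optical axis (not along the pixel's ray), 0 where there is no reading.
- manip.camera_model(name): a dict with "fx", "fy", "cx", "cy" (pixels), "origin" and "attitude" of the camera in the world. Camera axes: x right, y up, looking along -z (the intrinsics and any distortion apply to the point x, -y, -z); pixel columns grow to the right and rows downward; lengths in m; the calibration is good to about 2 mm. A picture is of the moment at which its call begins: read the wrist's pose just before it. camera_model takes no time and is no camera call; for the wrist camera it gives the pose at the moment of the call.
- manip.sign_off(): hands the job in; it is judged then, once.
The state is a dict: "t": time; "q": joint angles; "qd": joint speeds; "tau": joint torques, N m; "tcp_pos": TCP position; "tool_rot": TCP orientation; "force": force on the tool from outside, world axes, zero at the start; "ft_torque": the same for the moment, N m; "finger_gap": opening from 0.0 (shut) to 1.0 (fully open); "gripper_force": force on a finger pad.
Only numpy, scipy, OpenCV 4.12 (cv2) and the standard library are available. Lean on these libraries where they do the work, as an engineer would, in place of code of your own. Each camera call takes 0.05 s, during which the arm holds its last target. There are 200 camera calls.

## Task

The four clean crucibles are waiting to be weighed and must stay free of dust: put on each one the porcelain lid of its own size (smallest lid on the smallest crucible, and so on up), knob up, lying flat and centred so that it closes the mouth all round. Set the lids down without dropping them, leave the crucibles standing where they are, and do not disturb the shallow evaporating dish, which stays open, or the small brown bottle among the lids.

Things in the scene. Friction and masses are not known exactly. Their poses are not given: they have to be found in the camera images.
- crucible_1: The smallest of four white porcelain crucibles: an open cup, round, tapering downwards, standing upright on the mat. Rim 34 mm across outside, 28 mm inside (wall 3 mm), 30 mm tall, foot 20 mm across. Loose, light (about 18 g). Origin: centre of its underside; z up along its axis.
- crucible_2: The second smallest of four white porcelain crucibles: an open cup, round, tapering downwards, standing upright on the mat. Rim 46 mm across outside, 40 mm inside (wall 3 mm), 38 mm tall, foot 28 mm across. Loose, light (about 31 g). Origin: centre of its underside; z up along its axis.
- crucible_3: The second largest of four white porcelain crucibles: an open cup, round, tapering downwards, standing upright on the mat. Rim 58 mm across outside, 52 mm inside (wall 3 mm), 47 mm tall, foot 35 mm across. Loose, light (about 49 g). Origin: centre of its underside; z up along its axis.
- crucible_4: The largest of four white porcelain crucibles: an open cup, round, tapering downwards, standing upright on the mat. Rim 70 mm across outside, 64 mm inside (wall 3 mm), 56 mm tall, foot 42 mm across. Loose, light (about 71 g). Origin: centre of its underside; z up along its axis.
- lid_1: The smallest of four white porcelain lids, the one for crucible_1: a round plate 44 mm across with a flat underside, 3 mm thick at the edge and 6 mm at the middle, and a plain upright cylindrical knob in the middle, 14 mm across, whose top is 24 mm above the underside. Lies flat on the mat, knob up; about 22 g. Origin: centre of its underside; z up through the knob.
- lid_2: The second smallest of four white porcelain lids, the one for crucible_2: a round plate 56 mm across with a flat underside, 3 mm thick at the edge and 6 mm at the middle, and a plain upright cylindrical knob in the middle, 14 mm across, whose top is 24 mm above the underside. Lies flat on the mat, knob up; about 32 g. Origin: centre of its underside; z up through the knob.
- lid_3: The second largest of four white porcelain lids, the one for crucible_3: a round plate 68 mm across with a flat underside, 3 mm thick at the edge and 6 mm at the middle, and a plain upright cylindrical knob in the middle, 14 mm across, whose top is 24 mm above the underside. Lies flat on the mat, knob up; about 46 g. Origin: centre of its underside; z up through the knob.
- lid_4: The largest of four white porcelain lids, the one for crucible_4: a round plate 80 mm across with a flat underside, 3 mm thick at the edge and 6 mm at the middle, and a plain upright cylindrical knob in the middle, 14 mm across, whose top is 24 mm above the underside. Lies flat on the mat, knob up; about 62 g. Origin: centre of its underside; z up through the knob.
- dish: Evaporating dish, a bystander that stays open: white porcelain, wide and shallow, 84 mm across, 26 mm tall, with a small pouring lip on its edge; stands among the crucibles, in their row. Origin: centre of its underside, z up.
- reagent_bottle: Bystander: brown glass reagent bottle with a glass stopper and a blank white label, 58 mm across, 137 mm tall, standing among the lids, in their row. Origin: centre of its underside, z up. (All these things stand on a flat black rubber bench mat 3 mm thick, so their undersides are at z = 0.003 m.)
Mind the look-alikes: they are no part of the job. Leave any yellow look-alike of the crucible_2 alone. Leave any red look-alike of the lid_3 alone.

How it is judged:
By the outcome, as a careful person would: the job done as asked, in the order asked, and still so for the second after the job is handed in, with the robot touching nothing.
It also fails if it takes over 99 s, if anything falls off the work surface, if the arm or the gripper's body presses on something with over 40 N, if the wrist force passes 120 N, or if a joint passes its speed limit or range.

## Working session

There is one attempt and no reset: what is moved stays moved. The work goes in short steps, Python scripts to look and compute and a shell command to move; the robot and the scene stay as the last step left them, time stands still between calls to the robot, and variables do not carry over. Pictures are saved under pics/ and viewed, at most 14 in all, crops included, and the job is handed in when it is done.

```bash
ls; mkdir -p pics; cat > h.py <<'E'
import numpy as np, cv2
from station import manip
from scipy.spatial.transform import Rotation as R
def rot(a):
    a=np.array(a,float)
    return a if a.shape==(3,3) else R.from_quat(a).as_matrix()
def cloud(name):
    m=manip.camera_model(name); im,d=manip.snapshot(name)
    v,u=np.mgrid[0:480,0:640]
    P=np.stack([(u-m['cx'])/m['fx']*d,-(v-m['cy'])/m['fy']*d,-d],-1)
    W=P@rot(m['attitude']).T+np.array(m['origin']); W[d==0]=np.nan
    return im,d,W,m
E
python3 - <<'E'
from h import *
for n in ['top','scene']:
    im,d,W,m=cloud(n); print(n,m)
    cv2.imwrite(f'pics/{n}0.png',im[:,:,::-1]); np.savez(f'{n}0.npz',im=im,W=W)
print(manip.sense())
E
```

```text
pics
top {'fx': 497.61249757366704, 'fy': 497.61249757366704, 'cx': 317.4603422423857, 'cy': 230.26209430126582, 'origin': array([ 4.13136154e-01, -8.21687457e-04,  8.84590092e-01]), 'attitude': array([-0.04547731,  0.06016097,  0.70850497, -0.70166458])}
scene {'fx': 576.6814194314929, 'fy': 576.6814194314929, 'cx': 315.09429159305535, 'cy': 229.12560605157768, 'origin': array([0.99564155, 0.37987725, 0.73386817]), 'attitude': array([0.14525783, 0.3279261 , 0.85282006, 0.37955576])}
{'t': 0.1, 'q': array([ 1.07352015e+00,  5.28356218e-01,  1.43377036e+00,  2.13659183e-06,
        1.18139198e+00, -1.78487896e-01]), 'qd': array([-0.00073296, -0.00146805, -0.00365796,  0.00211343, -0.0020216 ,
       -0.00054727]), 'tau': array([-1.16526833e-03, -4.43307030e+01, -1.78586876e+01, -3.11346557e-04,
        3.99330806e-03, -2.75131572e-05]), 'tcp_pos': array([0.19560722, 0.59307532, 0.30304298]), 'tool_rot': array([ 1.58720385e-01,  9.87323104e-01, -9.08174868e-04, -3.20139528e-04]), 'force': array([1.25745783, 0.09713508, 0.01308798]), 'ft_torque': array([ 0.03567168, -0.01109972, -0.00751124]), 'gripper_force': 0.0, 'finger_gap': 1.000484573353137}
```

View pics/top0.png

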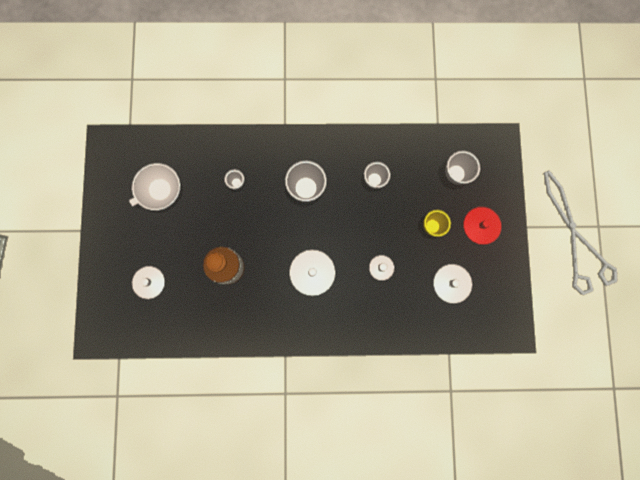

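View pics/scene0.png

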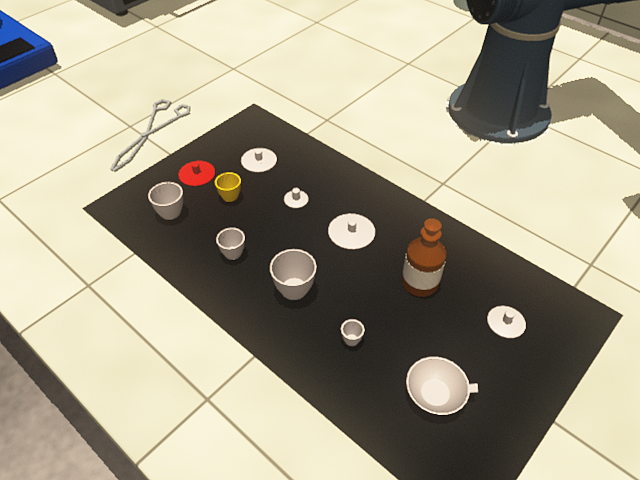

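Top view: lids, left to right, are lid_2 (148,283), lid_4 (312,272), lid_1 (382,268) and lid_3 (453,284). Crucibles are c1 (234,179), c4 (306,181), c2 (377,175) and c3 (463,167). The dish is at (156,187), the bottle at (222,265), the yellow cup at (437,223) and the red lid at (482,226). The scene view agrees with this.

```bash
cat > meas.py <<'E'
from h import *
from scipy.optimize import least_squares
def circ(p):
    f=lambda q:np.hypot(p[:,0]-q[0],p[:,1]-q[1])-q[2]
    q=least_squares(f,[*p.mean(0),.03],loss='soft_l1',f_scale=.001).x
    return q,np.sqrt(np.mean(f(q)**2))
def plane(m,uv,z):
    r=np.stack([(uv[:,0]-m['cx'])/m['fx'],-(uv[:,1]-m['cy'])/m['fy'],-np.ones(len(uv))],-1)@rot(m['attitude']).T
    o=np.array(m['origin']); return o+r*((z-o[2])/r[:,2])[:,None]
S={'lid_2':(148,283),'lid_4':(312,272),'lid_1':(382,268),'lid_3':(453,284),'c1':(234,179),'c4':(306,181),'c2':(377,175),'c3':(463,167)}
H={'c1':.033,'c2':.041,'c3':.05,'c4':.059}
if __name__=='__main__':
    a=np.load('top0.npz');im,W=a['im'],a['W'];m=manip.camera_model('top')
    b=np.load('scene0.npz')['W']
    print('mat z',np.nanmedian(W[320:345,150:500,2]),W[110,300],W[272,312],)
    g=(im.min(-1)>75).astype('uint8'); 
    n,lab,st,ce=cv2.connectedComponentsWithStats(g)
    for k,(u,v) in S.items():
        c,l=(None,None)
        w=W[v-35:v+35,u-35:u+35].reshape(-1,3)
        z=H.get(k,.006); seed=W[v,u]
        # contour
        sub=np.zeros_like(g); sub[v-32:v+32,u-32:u+32]=g[v-32:v+32,u-32:u+32]
        cn=max(cv2.findContours(sub,cv2.RETR_EXTERNAL,cv2.CHAIN_APPROX_NONE)[0],key=len)[:,0].astype(float)
        q,e=circ(plane(m,cn,z)[:,:2]); print(k,'contour',q.round(4),'rms',round(e*1e3,2),end=' ')
        for nm,cl in (('top',w),('scene',b.reshape(-1,3))):
            near=np.hypot(cl[:,0]-q[0],cl[:,1]-q[1])<.05
            zz=.0265 if k[0]=='l' else z
            s=cl[near&(abs(cl[:,2]-zz)<.003)]
            if k[0]=='l': print(nm,'knob',len(s),s.mean(0).round(4),end=' ')
            elif len(s)>10: print(nm,'rim',len(s),circ(s[:,:2])[0].round(4),end=' ')
        print()
E
python3 meas.py; python3 -c "
from station import manip; print(manip.camera_model('wrist'))"
```

```text
mat z 0.0038644151974852603 [0.77279359 0.01001129 0.00145103] [ 0.46968127 -0.0091937   0.02739177]
lid_2 contour [0.4563 0.2775 0.0286] rms 0.5 top knob 46 [0.4556 0.2761 0.0279] scene knob 67 [0.457  0.2746 0.0266] 
lid_4 contour [ 0.471  -0.0094  0.0407] rms 0.48 top knob 47 [ 0.4703 -0.0096  0.0273] scene knob 48 [ 0.4709 -0.0112  0.0262] 
lid_1 contour [ 0.478  -0.1323  0.0226] rms 0.45 top knob 43 [ 0.4775 -0.1314  0.0273] scene knob 41 [ 0.4783 -0.1336  0.0263] 
lid_3 contour [ 0.4488 -0.2573  0.0347] rms 0.45 top knob 47 [ 0.4482 -0.2564  0.027 ] scene knob 34 [ 0.4495 -0.2577  0.0266] 
c1 contour [0.6338 0.1261 0.0177] rms 0.43 top rim 97 [0.633  0.1256 0.0149] scene rim 161 [0.6337 0.1237 0.0151] 
c4 contour [0.6236 0.0007 0.0356] rms 0.5 top rim 224 [0.6224 0.0008 0.0328] scene rim 315 [ 0.6233 -0.0011  0.033 ] 
c2 contour [ 0.6384 -0.1239  0.0236] rms 0.55 top rim 139 [ 0.637  -0.1234  0.0208] scene rim 172 [ 0.6379 -0.1255  0.0209] 
c3 contour [ 0.6485 -0.2734  0.0299] rms 0.85 top rim 194 [ 0.6476 -0.2729  0.0269] scene rim 198 [ 0.6481 -0.2748  0.0271] 
{'fx': 418.8661938707763, 'fy': 418.8661938707763, 'cx': 322.51515808265515, 'cy': 236.69852759104333, 'origin': array([0.12332064, 0.61697357, 0.37395932]), 'attitude': array([-0.12347662, -0.08810889,  0.57914564,  0.80098731])}
```

Heights and diameters match the given sizes, and the two cameras agree to about 2 mm. I'll square up the tool first (then tool x = -world x, y = +y, z = down) and head for lid_1.

```bash
Z='x'; python3 -m crank '[{"dp":[0,0,0],"delta_rot":[0,0,-0.0169],"fingers":-0.2},{"dp":[0,0,0],"delta_rot":[0,0,-0.0169],"fingers":-0.2},{"dp":[0,0,0],"delta_rot":[0,0,-0.0169],"fingers":-0.2},{"dp":[-0.028,-0.072,0],"delta_rot":[0,0,0],"fingers":-0.2},{"dp":[-0.028,-0.072,0],"delta_rot":[0,0,0],"fingers":-0.2},{"dp":[-0.028,-0.072,0],"delta_rot":[0,0,0],"fingers":-0.2},{"dp":[-0.028,-0.072,0],"delta_rot":[0,0,0],"fingers":-0.2},{"dp":[-0.028,-0.072,0],"delta_rot":[0,0,0],"fingers":-0.2},{"dp":[-0.028,-0.072,0],"delta_rot":[0,0,0],"fingers":-0.2},{"dp":[-0.028,-0.072,0],"delta_rot":[0,0,0],"fingers":-0.2},{"dp":[-0.028,-0.072,0],"delta_rot":[0,0,0],"fingers":-0.2},{"dp":[-0.028,-0.072,0],"delta_rot":[0,0,0],"fingers":-0.2}]' 30
```

```text
t: 1.1
tcp_pos: [0.3218, 0.2677, 0.3038]
tool_rot: [-0.0, 1.0, -0.0, -0.0]
force: [0.6, 0.4, 0.1]
finger_gap: 0.4
gripper_force: 0.0
```

```bash
python3 -m crank '[{"dp":[-0.0284,-0.0728,0.022],"delta_rot":[0,0,0],"fingers":-0.2},{"dp":[-0.0284,-0.0728,0.022],"delta_rot":[0,0,0],"fingers":-0.2},{"dp":[-0.0284,-0.0728,0.022],"delta_rot":[0,0,0],"fingers":-0.2},{"dp":[-0.0284,-0.0728,0.022],"delta_rot":[0,0,0],"fingers":-0.2},{"dp":[-0.0284,-0.0728,0.022],"delta_rot":[0,0,0],"fingers":-0.2},{"dp":[-0.0284,-0.0728,0.022],"delta_rot":[0,0,0],"fingers":-0.2},{"dp":[-0.0284,-0.0728,0.022],"delta_rot":[0,0,0],"fingers":-0.2},{"dp":[-0.0284,-0.0728,0.022],"delta_rot":[0,0,0],"fingers":-0.2},{"dp":[-0.0284,-0.0728,0.022],"delta_rot":[0,0,0],"fingers":-0.2},{"dp":[-0.0284,-0.0728,0.022],"delta_rot":[0,0,0],"fingers":-0.2},{"dp":[-0.0284,-0.0728,0.022],"delta_rot":[0,0,0],"fingers":-0.2},{"dp":[0,0,0],"delta_rot":[0,0,0],"fingers":-0.2}]'
python3 - <<'E'
from h import *
print(manip.sense()['tcp_pos'])
im,d,W,m=cloud('wrist'); cv2.imwrite('pics/w1.png',im[:,:,::-1]); np.savez('w1.npz',im=im,W=W)
E
```

```text
t: 2.1
tcp_pos: [0.4818, -0.1381, 0.1815]
tool_rot: [0.003, 1.0, -0.002, 0.003]
force: [0.9, 0.1, 0.0]
finger_gap: 0.398
gripper_force: 0.0
[ 0.48181482 -0.13805282  0.18147331]
```

View pics/w1.png

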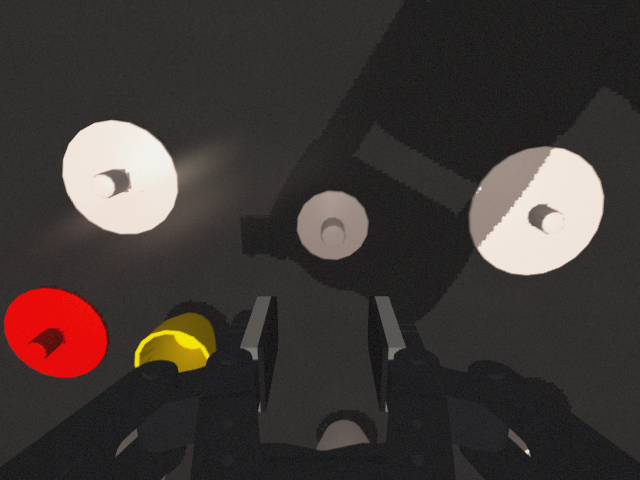

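The wrist view shows lid_1 at (333,222) between the fingers, which are centred near column 322. Lid_3 is at (120,178), lid_4 at (537,210), and the red lid and yellow cup are on the left. I'll compare the knob positions from this camera with the earlier ones.

```bash
python3 - <<'E'
from h import *
from meas import circ
W=np.load('w1.npz')['W'].reshape(-1,3)
for k,c in dict(l1=(.478,-.1325),l3=(.449,-.257),l4=(.4708,-.0103)).items():
    n=np.hypot(W[:,0]-c[0],W[:,1]-c[1])<.014
    s=W[n&(abs(W[:,2]-.0265)<.0025)]; print(k,len(s),circ(s[:,:2]) if len(s) else 0,s.mean(0))
s=manip.sense(); print(s['tcp_pos'],s['tool_rot'],s['qd'])
E
```

```text
l1 440 (array([ 0.47642386, -0.13377792,  0.00481613]), np.float64(0.001603152494600512)) [ 0.4763448  -0.13372793  0.02738011]
l3 523 (array([ 0.44751605, -0.25787631,  0.00487235]), np.float64(0.0015875093708996376)) [ 0.44735288 -0.25766849  0.0272195 ]
l4 499 (array([ 0.46952812, -0.01200968,  0.00493441]), np.float64(0.0016117571456423824)) [ 0.46943984 -0.01216838  0.02728608]
[ 0.47957854 -0.13483358  0.18178797] [ 2.61851376e-03  9.99996180e-01 -5.16776720e-04  7.18690782e-04] [ 0.05739898 -0.04132796  0.08599704  0.01693709  0.04008157  0.01405238]
```

```bash
python3 -m crank '[{"dp":[0,0,0.05],"delta_rot":[0,0,0],"fingers":-0.2},{"dp":[0,0,0.05],"delta_rot":[0,0,0],"fingers":-0.2},{"dp":[0,0,0.04],"delta_rot":[0,0,0],"fingers":-0.2},{"dp":[0,0,0.03],"delta_rot":[0,0,0],"fingers":-0.2},{"dp":[0,0,0.015],"delta_rot":[0,0,0],"fingers":-0.2},{"dp":[0,0,0.008],"delta_rot":[0,0,0],"fingers":-0.2},{"dp":[0,0,0.003],"delta_rot":[0,0,0],"fingers":-0.2},{"dp":[0,0,0],"delta_rot":[0,0,0],"fingers":-0.2},{"dp":[0,0,0],"delta_rot":[0,0,0],"fingers":-0.2},{"dp":[0,0,0],"delta_rot":[0,0,0],"fingers":-0.2}]'
```

```text
t: 2.98
tcp_pos: [0.4783, -0.1311, 0.0858]
tool_rot: [0.0, 1.0, -0.0, 0.001]
force: [0.7, 0.4, 0.0]
finger_gap: 0.4
gripper_force: 0.0
```

```bash
python3 -m crank '[{"dp":[0.001,-0.0035,0.003],"delta_rot":[0,0,0],"fingers":-0.2},{"dp":[0,0,0],"delta_rot":[0,0,0],"fingers":-0.2},{"dp":[0,0,0],"delta_rot":[0,0,0],"fingers":-0.5},{"dp":[0,0,0],"delta_rot":[0,0,0],"fingers":-0.8},{"dp":[0,0,0],"delta_rot":[0,0,0],"fingers":-1},{"dp":[0,0,0],"delta_rot":[0,0,0],"fingers":-1},{"dp":[0,0,0],"delta_rot":[0,0,0],"fingers":-1},{"dp":[0,0,0],"delta_rot":[0,0,0],"fingers":-1}]' 30
```

```text
t: 3.65
tcp_pos: [0.4774, -0.1328, 0.0836]
tool_rot: [0.0, 1.0, -0.0, 0.0]
force: [-0.3, -0.2, 5.0]
finger_gap: 0.137
gripper_force: 29.4
```

```bash
python3 -m crank '[{"dp":[0,0,-0.02],"delta_rot":[0,0,0],"fingers":-1},{"dp":[0,0,-0.04],"delta_rot":[0,0,0],"fingers":-1},{"dp":[0,0,-0.06],"delta_rot":[0,0,0],"fingers":-1},{"dp":[0,0,-0.06],"delta_rot":[0,0,0],"fingers":-1},{"dp":[-0.02,0.033,-0.02],"delta_rot":[0,0,0],"fingers":-1},{"dp":[-0.04,0.066,0],"delta_rot":[0,0,0],"fingers":-1},{"dp":[-0.04,0.066,0],"delta_rot":[0,0,0],"fingers":-1},{"dp":[-0.04,0.066,0],"delta_rot":[0,0,0],"fingers":-1},{"dp":[-0.04,0.066,0],"delta_rot":[0,0,0],"fingers":-1},{"dp":[-0.04,0.066,0],"delta_rot":[0,0,0],"fingers":-1},{"dp":[-0.04,0.066,0],"delta_rot":[0,0,0],"fingers":-1},{"dp":[-0.04,0.066,0],"delta_rot":[0,0,0],"fingers":-1}]'
python3 -m crank '[{"dp":[-0.014,0.023,0],"delta_rot":[0,0,0],"fingers":-1},{"dp":[0,0,0],"delta_rot":[0,0,0],"fingers":-1},{"dp":[0,0,0],"delta_rot":[0,0,0],"fingers":-1},{"dp":[0,0,0],"delta_rot":[0,0,0],"fingers":-1}]'
```

```text
t: 4.65
tcp_pos: [0.6277, 0.1168, 0.1837]
tool_rot: [-0.0, 1.0, 0.0, -0.0]
force: [-0.3, -0.8, -0.5]
finger_gap: 0.147
gripper_force: 29.4
t: 4.98
tcp_pos: [0.6332, 0.1252, 0.1831]
tool_rot: [0.0, 1.0, -0.0, -0.001]
force: [-0.1, -0.8, -0.4]
finger_gap: 0.146
gripper_force: 29.4
```

```bash
python3 -m crank '[{"dp":[0,0,0.03],"delta_rot":[0,0,0],"fingers":-1},{"dp":[0,0,0.04],"delta_rot":[0,0,0],"fingers":-1},{"dp":[0,0,0.03],"delta_rot":[0,0,0],"fingers":-1},{"dp":[0,0,0.015],"delta_rot":[0,0,0],"fingers":-1},{"dp":[0,0,0.008],"delta_rot":[0,0,0],"fingers":-1},{"dp":[0,0,0],"delta_rot":[0,0,0],"fingers":-1},{"dp":[0,0,0],"delta_rot":[0,0,0],"fingers":-1},{"dp":[0,0,0],"delta_rot":[0,0,0],"fingers":-1}]'
python3 - <<'E'
from h import *
print(manip.sense()['tcp_pos'])
im,d,W,m=cloud('scene'); np.savez('s1.npz',im=im,W=W)
cv2.imwrite('pics/s1.png',cv2.resize(im[240:390,270:430,::-1],None,fx=4,fy=4,interpolation=cv2.INTER_CUBIC))
E
```

```text
t: 5.65
tcp_pos: [0.635, 0.1259, 0.123]
tool_rot: [0.0, 1.0, 0.0, 0.001]
force: [0.7, 0.3, -0.7]
finger_gap: 0.14
gripper_force: 29.4
[0.6350277  0.12592935 0.12296592]
```

View pics/s1.png

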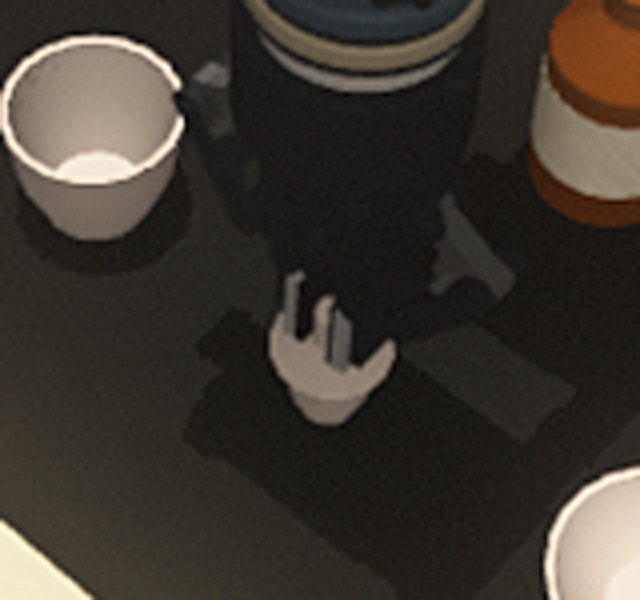

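Held level above the crucible, lid at about (333,340) in the crop. Now the slow set-down, with a small correction.

```bash
python3 -m crank '[{"dp":[0.002,-0.002,0.004],"delta_rot":[0,0,0],"fingers":-1},{"dp":[0,0,0.004],"delta_rot":[0,0,0],"fingers":-1},{"dp":[0,0,0.003],"delta_rot":[0,0,0],"fingers":-1},{"dp":[0,0,0.002],"delta_rot":[0,0,0],"fingers":-1},{"dp":[0,0,0.001],"delta_rot":[0,0,0],"fingers":-1},{"dp":[0,0,0],"delta_rot":[0,0,0],"fingers":-1},{"dp":[0,0,0],"delta_rot":[0,0,0],"fingers":-1}]'
```

```text
t: 6.28
tcp_pos: [0.6334, 0.1253, 0.1148]
tool_rot: [0.0, 1.0, -0.0, -0.0]
force: [-0.9, 0.2, -0.3]
finger_gap: 0.142
gripper_force: 29.4
```

```bash
python3 -m crank '[{"dp":[0,-0.001,0.001],"delta_rot":[0,0,0],"fingers":-1},{"dp":[0,0,0.001],"delta_rot":[0,0,0],"fingers":-1},{"dp":[0,0,0],"delta_rot":[0,0,0],"fingers":-1},{"dp":[0,0,0],"delta_rot":[0,0,0],"fingers":-1}]'
```

```text
t: 6.62
tcp_pos: [0.6335, 0.1247, 0.1141]
tool_rot: [0.0, 1.0, -0.0, 0.0]
force: [-0.7, -0.8, 0.2]
finger_gap: 0.146
gripper_force: 29.5
```

```bash
python3 -m crank '[{"dp":[0,0,0.001],"delta_rot":[0,0,0],"fingers":-1},{"dp":[0,0,0],"delta_rot":[0,0,0],"fingers":-1},{"dp":[0,0,0],"delta_rot":[0,0,0],"fingers":-1}]'
python3 -m crank '[{"dp":[0,0,0.001],"delta_rot":[0,0,0],"fingers":-1},{"dp":[0,0,0],"delta_rot":[0,0,0],"fingers":-1},{"dp":[0,0,0],"delta_rot":[0,0,0],"fingers":-1}]'
```

```text
t: 6.87
tcp_pos: [0.6337, 0.1247, 0.114]
tool_rot: [0.0, 1.0, -0.0, 0.0]
force: [-1.5, -1.1, 5.2]
finger_gap: 0.144
gripper_force: 29.9
t: 7.12
tcp_pos: [0.6338, 0.1247, 0.114]
tool_rot: [0.0, 1.0, -0.0, 0.001]
force: [-1.0, 0.7, 7.4]
finger_gap: 0.145
gripper_force: 30.1
```

```bash
python3 -m crank '[{"dp":[0,0,-0.001],"delta_rot":[0,0,0],"fingers":-1},{"dp":[0,0,0],"delta_rot":[0,0,0],"fingers":-0.68},{"dp":[0,0,0],"delta_rot":[0,0,0],"fingers":-0.6},{"dp":[0,0,0],"delta_rot":[0,0,0],"fingers":-0.45},{"dp":[0,0,0],"delta_rot":[0,0,0],"fingers":-0.2},{"dp":[0,0,0],"delta_rot":[0,0,0],"fingers":-0.2},{"dp":[0,0,0],"delta_rot":[0,0,0],"fingers":-0.2},{"dp":[0,0,-0.03],"delta_rot":[0,0,0],"fingers":-0.2},{"dp":[0,0,-0.06],"delta_rot":[0,0,0],"fingers":-0.2},{"dp":[0,0,-0.07],"delta_rot":[0,0,0],"fingers":-0.2}]'
```

```text
t: 7.95
tcp_pos: [0.6318, 0.1246, 0.1916]
tool_rot: [0.0, 1.0, -0.0, -0.003]
force: [0.1, -0.5, 0.2]
finger_gap: 0.4
gripper_force: 0.0
```

```bash
python3 -m crank '[{"dp":[0,0.04,0],"delta_rot":[0,0,0],"fingers":-0.2},{"dp":[0,0.07,0],"delta_rot":[0,0,0],"fingers":-0.2},{"dp":[0,0.08,0],"delta_rot":[0,0,0],"fingers":-0.2},{"dp":[0.03,0.07,0],"delta_rot":[0,0,0],"fingers":-0.2},{"dp":[0.06,0.04,0],"delta_rot":[0,0,0],"fingers":-0.2},{"dp":[0.075,0,0],"delta_rot":[0,0,0],"fingers":-0.2},{"dp":[0.075,0,0],"delta_rot":[0,0,0],"fingers":-0.2},{"dp":[0.07,0,0],"delta_rot":[0,0,0],"fingers":-0.2},{"dp":[0.04,0,0],"delta_rot":[0,0,0],"fingers":-0.2},{"dp":[0,0,0],"delta_rot":[0,0,0],"fingers":-0.2},{"dp":[0,0,0],"delta_rot":[0,0,0],"fingers":-0.2},{"dp":[0,0,0],"delta_rot":[0,0,0],"fingers":-0.2}]'
python3 - <<'E'
from h import *
from meas import *
print(manip.sense()['tcp_pos'])
im,d,W,m=cloud('top'); b=cloud('scene')[2]
u,v=234,177
g=np.zeros((480,640),'uint8'); g[v-26:v+26,u-26:u+26]=(im.min(-1)>75)[v-26:v+26,u-26:u+26]
cn=max(cv2.findContours(g,cv2.RETR_EXTERNAL,cv2.CHAIN_APPROX_NONE)[0],key=len)[:,0].astype(float)
print(circ(plane(m,cn,.036)[:,:2]))
for cl in (W,b):
    cl=cl.reshape(-1,3); n=np.hypot(cl[:,0]-.634,cl[:,1]-.125)<.012
    s=cl[n&(abs(cl[:,2]-.0565)<.003)]; print('knob',len(s),s.mean(0))
cv2.imwrite('pics/t2.png',cv2.resize(im[130:230,160:300,::-1],None,fx=4,fy=4,interpolation=cv2.INTER_CUBIC))
E
```

```text
t: 8.95
tcp_pos: [0.4601, 0.2752, 0.1938]
tool_rot: [0.0, 1.0, 0.0, 0.001]
force: [0.9, 0.4, 0.3]
finger_gap: 0.398
gripper_force: 0.0
[0.46011576 0.27516285 0.19382936]
(array([0.63440964, 0.12621706, 0.02255375]), np.float64(0.0006012068023909585))
knob 48 [0.63279741 0.12558281 0.0575489 ]
knob 71 [0.63429859 0.12427297 0.05697075]
```

View pics/t2.png

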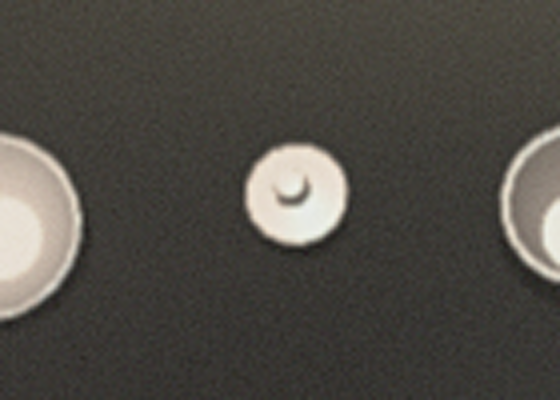

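Lid_1 sits within about 1 mm of the crucible axis: round, level and at the right height. The crop shows it whole at (296,195). Next is lid_2.

```bash
python3 -m crank '[{"dp":[0.004,0,0.04],"delta_rot":[0,0,0],"fingers":-0.2},{"dp":[0,0,0.06],"delta_rot":[0,0,0],"fingers":-0.2},{"dp":[0,0,0.05],"delta_rot":[0,0,0],"fingers":-0.2},{"dp":[0,0,0.035],"delta_rot":[0,0,0],"fingers":-0.2},{"dp":[0,0,0.02],"delta_rot":[0,0,0],"fingers":-0.2},{"dp":[0,0,0.008],"delta_rot":[0,0,0],"fingers":-0.2},{"dp":[0,0,0],"delta_rot":[0,0,0],"fingers":-0.2},{"dp":[0,0,0],"delta_rot":[0,0,0],"fingers":-0.2},{"dp":[0,0,0],"delta_rot":[0,0,0],"fingers":-0.2},{"dp":[0,0,0],"delta_rot":[0,0,0],"fingers":-0.2}]'
```

```text
t: 9.88
tcp_pos: [0.4572, 0.2751, 0.088]
tool_rot: [0.0, 1.0, 0.0, 0.001]
force: [-0.2, -0.7, 0.5]
finger_gap: 0.402
gripper_force: 0.0
```

```bash
python3 -m crank '[{"dp":[0.002,0,0.006],"delta_rot":[0,0,0],"fingers":-0.2},{"dp":[0,0,0],"delta_rot":[0,0,0],"fingers":-0.2},{"dp":[0,0,0],"delta_rot":[0,0,0],"fingers":-0.5},{"dp":[0,0,0],"delta_rot":[0,0,0],"fingers":-0.8},{"dp":[0,0,0],"delta_rot":[0,0,0],"fingers":-1},{"dp":[0,0,0],"delta_rot":[0,0,0],"fingers":-1},{"dp":[0,0,0],"delta_rot":[0,0,0],"fingers":-1},{"dp":[0,0,0],"delta_rot":[0,0,0],"fingers":-1}]' 30
```

```text
t: 10.55
tcp_pos: [0.4555, 0.2748, 0.0842]
tool_rot: [0.0, 1.0, 0.0, 0.0]
force: [-1.5, 0.6, 4.0]
finger_gap: 0.142
gripper_force: 29.4
```

```bash
python3 -m crank '[{"dp":[0,0,-0.02],"delta_rot":[0,0,0],"fingers":-1},{"dp":[0,0,-0.05],"delta_rot":[0,0,0],"fingers":-1},{"dp":[0,0,-0.06],"delta_rot":[0,0,0],"fingers":-1},{"dp":[0,0,-0.06],"delta_rot":[0,0,0],"fingers":-1},{"dp":[-0.02,0,-0.03],"delta_rot":[0,0,0],"fingers":-1},{"dp":[-0.05,0,0],"delta_rot":[0,0,0],"fingers":-1},{"dp":[-0.075,0,0],"delta_rot":[0,0,0],"fingers":-1},{"dp":[-0.075,0,0],"delta_rot":[0,0,0],"fingers":-1},{"dp":[-0.065,-0.03,0],"delta_rot":[0,0,0],"fingers":-1},{"dp":[-0.05,-0.06,0],"delta_rot":[0,0,0],"fingers":-1},{"dp":[-0.028,-0.07,0],"delta_rot":[0,0,0],"fingers":-1},{"dp":[0,-0.075,0],"delta_rot":[0,0,0],"fingers":-1}]'
python3 -m crank '[{"dp":[0,-0.075,0],"delta_rot":[0,0,0],"fingers":-1},{"dp":[0,-0.075,0],"delta_rot":[0,0,0],"fingers":-1},{"dp":[0,-0.075,0],"delta_rot":[0,0,0],"fingers":-1},{"dp":[0,-0.075,0],"delta_rot":[0,0,0],"fingers":-1},{"dp":[0,-0.075,0],"delta_rot":[0,0,0],"fingers":-1},{"dp":[0,-0.075,0],"delta_rot":[0,0,0],"fingers":-1},{"dp":[0,-0.065,0],"delta_rot":[0,0,0],"fingers":-1},{"dp":[0,-0.04,0],"delta_rot":[0,0,0],"fingers":-1},{"dp":[0,-0.01,0],"delta_rot":[0,0,0],"fingers":-1},{"dp":[0,0,0],"delta_rot":[0,0,0],"fingers":-1},{"dp":[0,0,0],"delta_rot":[0,0,0],"fingers":-1},{"dp":[0,0,0],"delta_rot":[0,0,0],"fingers":-1}]'
```

```text
t: 11.55
tcp_pos: [0.6406, 0.1561, 0.1943]
tool_rot: [-0.0, 1.0, 0.0, 0.003]
force: [0.9, -0.5, -0.0]
finger_gap: 0.144
gripper_force: 29.4
t: 12.55
tcp_pos: [0.6366, -0.1234, 0.1939]
tool_rot: [-0.001, 1.0, 0.0, -0.0]
force: [-0.4, -0.3, 0.3]
finger_gap: 0.144
gripper_force: 29.4
```

```bash
python3 -m crank '[{"dp":[0,-0.004,0.03],"delta_rot":[0,0,0],"fingers":-1},{"dp":[0,0,0.045],"delta_rot":[0,0,0],"fingers":-1},{"dp":[0,0,0.035],"delta_rot":[0,0,0],"fingers":-1},{"dp":[0,0,0.016],"delta_rot":[0,0,0],"fingers":-1},{"dp":[0,0,0.006],"delta_rot":[0,0,0],"fingers":-1},{"dp":[0,0,0],"delta_rot":[0,0,0],"fingers":-1},{"dp":[0,0,0],"delta_rot":[0,0,0],"fingers":-1},{"dp":[0,0,0],"delta_rot":[0,0,0],"fingers":-1},{"dp":[0,0,0],"delta_rot":[0,0,0],"fingers":-1}]'
```

```text
t: 13.3
tcp_pos: [0.6375, -0.1273, 0.1291]
tool_rot: [0.0, 1.0, -0.0, 0.001]
force: [-0.9, -0.4, -0.6]
finger_gap: 0.145
gripper_force: 29.4
```

```bash
python3 -m crank '[{"dp":[0.001,0.0035,0.005],"delta_rot":[0,0,0],"fingers":-1},{"dp":[0,0,0.004],"delta_rot":[0,0,0],"fingers":-1},{"dp":[0,0,0.002],"delta_rot":[0,0,0],"fingers":-1},{"dp":[0,0,0],"delta_rot":[0,0,0],"fingers":-1},{"dp":[0,0,0],"delta_rot":[0,0,0],"fingers":-1},{"dp":[0,0,0],"delta_rot":[0,0,0],"fingers":-1}]'
```

```text
t: 13.8
tcp_pos: [0.6364, -0.1255, 0.1226]
tool_rot: [0.0, 1.0, 0.0, 0.0]
force: [-1.0, 0.1, 2.3]
finger_gap: 0.149
gripper_force: 29.6
```

```bash
python3 -m crank '[{"dp":[0,0,0.001],"delta_rot":[0,0,0],"fingers":-1},{"dp":[0,0,0],"delta_rot":[0,0,0],"fingers":-1},{"dp":[0,0,0],"delta_rot":[0,0,0],"fingers":-1}]'
```

```text
t: 14.05
tcp_pos: [0.6365, -0.1255, 0.1226]
tool_rot: [0.0, 1.0, -0.0, 0.0]
force: [-1.2, 1.5, 5.7]
finger_gap: 0.149
gripper_force: 29.9
```

```bash
python3 -m crank '[{"dp":[0,0,-0.001],"delta_rot":[0,0,0],"fingers":-1},{"dp":[0,0,0],"delta_rot":[0,0,0],"fingers":-0.68},{"dp":[0,0,0],"delta_rot":[0,0,0],"fingers":-0.6},{"dp":[0,0,0],"delta_rot":[0,0,0],"fingers":-0.45},{"dp":[0,0,0],"delta_rot":[0,0,0],"fingers":-0.2},{"dp":[0,0,0],"delta_rot":[0,0,0],"fingers":-0.2},{"dp":[0,0,0],"delta_rot":[0,0,0],"fingers":-0.2},{"dp":[0,0,-0.03],"delta_rot":[0,0,0],"fingers":-0.2},{"dp":[0,0,-0.06],"delta_rot":[0,0,0],"fingers":-0.2},{"dp":[0.02,-0.015,-0.04],"delta_rot":[0,0,0],"fingers":-0.2},{"dp":[0.05,-0.035,0],"delta_rot":[0,0,0],"fingers":-0.2},{"dp":[0.06,-0.045,0],"delta_rot":[0,0,0],"fingers":-0.2}]'
python3 -m crank '[{"dp":[0.06,-0.045,0],"delta_rot":[0,0,0],"fingers":-0.2},{"dp":[0.06,-0.045,0],"delta_rot":[0,0,0],"fingers":-0.2},{"dp":[0.06,-0.04,0],"delta_rot":[0,0,0],"fingers":-0.2},{"dp":[0.04,-0.03,0],"delta_rot":[0,0,0],"fingers":-0.2},{"dp":[0.024,-0.012,0],"delta_rot":[0,0,0],"fingers":-0.2},{"dp":[0,0,0],"delta_rot":[0,0,0],"fingers":-0.2},{"dp":[0,0,0],"delta_rot":[0,0,0],"fingers":-0.2},{"dp":[0,0,0],"delta_rot":[0,0,0],"fingers":-0.2}]'
python3 - <<'E'
from h import *
from meas import *
im,d,W,m=cloud('top'); b=cloud('scene')[2]
u,v=377,175
g=np.zeros((480,640),'uint8'); g[v-26:v+26,u-26:u+26]=(im.min(-1)>75)[v-26:v+26,u-26:u+26]
cn=max(cv2.findContours(g,cv2.RETR_EXTERNAL,cv2.CHAIN_APPROX_NONE)[0],key=len)[:,0].astype(float)
print(circ(plane(m,cn,.044)[:,:2]))
for cl in (W,b):
    cl=cl.reshape(-1,3); n=np.hypot(cl[:,0]-.638,cl[:,1]+.125)<.012
    s=cl[n&(abs(cl[:,2]-.0645)<.003)]; print('knob',len(s),s.mean(0) if len(s) else 0)
E
```

```text
t: 15.05
tcp_pos: [0.5731, -0.1728, 0.1894]
tool_rot: [-0.002, 1.0, -0.001, 0.003]
force: [-0.6, -0.9, -0.5]
finger_gap: 0.398
gripper_force: 0.0
t: 15.72
tcp_pos: [0.4504, -0.2587, 0.1876]
tool_rot: [-0.0, 1.0, -0.0, 0.001]
force: [0.5, 0.2, 0.9]
finger_gap: 0.401
gripper_force: 0.0
(array([ 0.63788254, -0.12414042,  0.02864446]), np.float64(0.0005056720962006876))
knob 45 [ 0.63579828 -0.1235039   0.06541022]
knob 55 [ 0.63724473 -0.12536183  0.06493664]
```

Lid_2 lies 0.5 mm off the axis. Next is lid_3.

```bash
python3 -m crank '[{"dp":[0.003,0,0.04],"delta_rot":[0,0,0],"fingers":-0.2},{"dp":[0,0,0.06],"delta_rot":[0,0,0],"fingers":-0.2},{"dp":[0,0,0.05],"delta_rot":[0,0,0],"fingers":-0.2},{"dp":[0,0,0.03],"delta_rot":[0,0,0],"fingers":-0.2},{"dp":[0,0,0.015],"delta_rot":[0,0,0],"fingers":-0.2},{"dp":[0,0,0.005],"delta_rot":[0,0,0],"fingers":-0.2},{"dp":[0,0,0],"delta_rot":[0,0,0],"fingers":-0.2},{"dp":[0,0,0],"delta_rot":[0,0,0],"fingers":-0.2},{"dp":[0,0,0],"delta_rot":[0,0,0],"fingers":-0.2},{"dp":[0,0,0],"delta_rot":[0,0,0],"fingers":-0.2}]'
```

```text
t: 16.65
tcp_pos: [0.4484, -0.2593, 0.0884]
tool_rot: [0.0, 1.0, -0.001, 0.001]
force: [-0.7, 0.3, -0.2]
finger_gap: 0.399
gripper_force: 0.0
```

```bash
python3 -m crank '[{"dp":[0,0.002,0.007],"delta_rot":[0,0,0],"fingers":-0.2},{"dp":[0,0,0],"delta_rot":[0,0,0],"fingers":-0.2},{"dp":[0,0,0],"delta_rot":[0,0,0],"fingers":-0.5},{"dp":[0,0,0],"delta_rot":[0,0,0],"fingers":-0.8},{"dp":[0,0,0],"delta_rot":[0,0,0],"fingers":-1},{"dp":[0,0,0],"delta_rot":[0,0,0],"fingers":-1},{"dp":[0,0,0],"delta_rot":[0,0,0],"fingers":-1},{"dp":[0,0,0],"delta_rot":[0,0,0],"fingers":-1}]' 30
```

```text
t: 17.32
tcp_pos: [0.4478, -0.258, 0.0841]
tool_rot: [0.0, 1.0, -0.0, 0.0]
force: [-0.3, -0.2, 3.8]
finger_gap: 0.145
gripper_force: 29.4
```

```bash
python3 -m crank '[{"dp":[0,0,-0.02],"delta_rot":[0,0,0],"fingers":-1},{"dp":[0,0,-0.05],"delta_rot":[0,0,0],"fingers":-1},{"dp":[0,0,-0.06],"delta_rot":[0,0,0],"fingers":-1},{"dp":[0,0,-0.06],"delta_rot":[0,0,0],"fingers":-1},{"dp":[-0.02,-0.004,-0.03],"delta_rot":[0,0,0],"fingers":-1},{"dp":[-0.05,-0.005,0],"delta_rot":[0,0,0],"fingers":-1},{"dp":[-0.07,-0.005,0],"delta_rot":[0,0,0],"fingers":-1},{"dp":[-0.075,-0.005,0],"delta_rot":[0,0,0],"fingers":-1},{"dp":[-0.075,-0.005,0],"delta_rot":[0,0,0],"fingers":-1},{"dp":[-0.06,-0.005,0],"delta_rot":[0,0,0],"fingers":-1},{"dp":[-0.035,-0.005,0],"delta_rot":[0,0,0],"fingers":-1},{"dp":[-0.0135,0,0],"delta_rot":[0,0,0],"fingers":-1}]'
python3 -m crank '[{"dp":[0,0,0],"delta_rot":[0,0,0],"fingers":-1},{"dp":[0,0,0.02],"delta_rot":[0,0,0],"fingers":-1},{"dp":[0,0,0.04],"delta_rot":[0,0,0],"fingers":-1},{"dp":[0,0,0.03],"delta_rot":[0,0,0],"fingers":-1},{"dp":[0,0,0.015],"delta_rot":[0,0,0],"fingers":-1},{"dp":[0,0,0.005],"delta_rot":[0,0,0],"fingers":-1},{"dp":[0,0,0],"delta_rot":[0,0,0],"fingers":-1},{"dp":[0,0,0],"delta_rot":[0,0,0],"fingers":-1},{"dp":[0,0,0],"delta_rot":[0,0,0],"fingers":-1},{"dp":[0,0,0],"delta_rot":[0,0,0],"fingers":-1}]'
```

```text
t: 18.32
tcp_pos: [0.6498, -0.2752, 0.1942]
tool_rot: [-0.001, 1.0, -0.001, 0.001]
force: [-0.2, -0.3, -0.8]
finger_gap: 0.148
gripper_force: 29.4
t: 19.15
tcp_pos: [0.6476, -0.2754, 0.1401]
tool_rot: [0.0, 1.0, -0.001, 0.001]
force: [0.9, 0.8, -0.9]
finger_gap: 0.145
gripper_force: 29.4
```

```bash
python3 -m crank '[{"dp":[0.001,0.001,0.006],"delta_rot":[0,0,0],"fingers":-1},{"dp":[0,0,0.005],"delta_rot":[0,0,0],"fingers":-1},{"dp":[0,0,0.003],"delta_rot":[0,0,0],"fingers":-1},{"dp":[0,0,0.001],"delta_rot":[0,0,0],"fingers":-1},{"dp":[0,0,0],"delta_rot":[0,0,0],"fingers":-1},{"dp":[0,0,0],"delta_rot":[0,0,0],"fingers":-1},{"dp":[0,0,0],"delta_rot":[0,0,0],"fingers":-1}]'
```

```text
t: 19.73
tcp_pos: [0.6466, -0.2744, 0.1316]
tool_rot: [0.0, 1.0, 0.0, -0.0]
force: [-0.6, 0.4, 1.1]
finger_gap: 0.145
gripper_force: 29.6
```

```bash
python3 -m crank '[{"dp":[0,0,0.001],"delta_rot":[0,0,0],"fingers":-1},{"dp":[0,0,0],"delta_rot":[0,0,0],"fingers":-1},{"dp":[0,0,0],"delta_rot":[0,0,0],"fingers":-1}]'
```

```text
t: 19.98
tcp_pos: [0.6467, -0.2745, 0.1315]
tool_rot: [0.0, 1.0, -0.0, 0.0]
force: [-2.3, 0.7, 5.0]
finger_gap: 0.146
gripper_force: 29.9
```

```bash
python3 -m crank '[{"dp":[0,0,-0.001],"delta_rot":[0,0,0],"fingers":-1},{"dp":[0,0,0],"delta_rot":[0,0,0],"fingers":-0.68},{"dp":[0,0,0],"delta_rot":[0,0,0],"fingers":-0.6},{"dp":[0,0,0],"delta_rot":[0,0,0],"fingers":-0.45},{"dp":[0,0,0],"delta_rot":[0,0,0],"fingers":-0.2},{"dp":[0,0,0],"delta_rot":[0,0,0],"fingers":-0.2},{"dp":[0,0,0],"delta_rot":[0,0,0],"fingers":-0.2},{"dp":[0,0,-0.03],"delta_rot":[0,0,0],"fingers":-0.2},{"dp":[0,0,-0.06],"delta_rot":[0,0,0],"fingers":-0.2},{"dp":[0.018,0.027,-0.03],"delta_rot":[0,0,0],"fingers":-0.2},{"dp":[0.04,0.06,0],"delta_rot":[0,0,0],"fingers":-0.2},{"dp":[0.04,0.06,0],"delta_rot":[0,0,0],"fingers":-0.2}]'
python3 -m crank '[{"dp":[0.04,0.06,0],"delta_rot":[0,0,0],"fingers":-0.2},{"dp":[0.04,0.06,0],"delta_rot":[0,0,0],"fingers":-0.2},{"dp":[0.04,0.06,0],"delta_rot":[0,0,0],"fingers":-0.2},{"dp":[0.04,0.06,0],"delta_rot":[0,0,0],"fingers":-0.2},{"dp":[0.04,0.06,0],"delta_rot":[0,0,0],"fingers":-0.2},{"dp":[0.035,0.05,0],"delta_rot":[0,0,0],"fingers":-0.2},{"dp":[0.02,0.03,0],"delta_rot":[0,0,0],"fingers":-0.2},{"dp":[0,0,0],"delta_rot":[0,0,0],"fingers":-0.2},{"dp":[0,0,0],"delta_rot":[0,0,0],"fingers":-0.2},{"dp":[0,0,0],"delta_rot":[0,0,0],"fingers":-0.2}]'
python3 - <<'E'
from h import *
from meas import *
im,d,W,m=cloud('top'); b=cloud('scene')[2]
u,v=463,167
g=np.zeros((480,640),'uint8'); g[v-28:v+28,u-28:u+28]=(im.min(-1)>75)[v-28:v+28,u-28:u+28]
cn=max(cv2.findContours(g,cv2.RETR_EXTERNAL,cv2.CHAIN_APPROX_NONE)[0],key=len)[:,0].astype(float)
print(circ(plane(m,cn,.053)[:,:2]))
for cl in (W,b):
    cl=cl.reshape(-1,3); n=np.hypot(cl[:,0]-.648,cl[:,1]+.274)<.012
    s=cl[n&(abs(cl[:,2]-.0735)<.003)]; print('knob',len(s),s.mean(0) if len(s) else 0)
E
```

```text
t: 20.98
tcp_pos: [0.5984, -0.2019, 0.1931]
tool_rot: [0.001, 1.0, -0.001, 0.002]
force: [0.4, 0.8, -0.5]
finger_gap: 0.4
gripper_force: 0.0
t: 21.82
tcp_pos: [0.4716, -0.0117, 0.1918]
tool_rot: [0.0, 1.0, -0.0, 0.001]
force: [-0.2, -0.7, 0.5]
finger_gap: 0.403
gripper_force: 0.0
(array([ 0.64813107, -0.27350016,  0.0348293 ]), np.float64(0.0005316556635960925))
knob 44 [ 0.64669795 -0.2721383   0.07427371]
knob 41 [ 0.64718344 -0.27369919  0.07403299]
```

Lid_3 is within 0.5 mm. Next is lid_4.

```bash
python3 -m crank '[{"dp":[0.002,0.001,0.04],"delta_rot":[0,0,0],"fingers":-0.2},{"dp":[0,0,0.06],"delta_rot":[0,0,0],"fingers":-0.2},{"dp":[0,0,0.05],"delta_rot":[0,0,0],"fingers":-0.2},{"dp":[0,0,0.035],"delta_rot":[0,0,0],"fingers":-0.2},{"dp":[0,0,0.016],"delta_rot":[0,0,0],"fingers":-0.2},{"dp":[0,0,0.006],"delta_rot":[0,0,0],"fingers":-0.2},{"dp":[0,0,0],"delta_rot":[0,0,0],"fingers":-0.2},{"dp":[0,0,0],"delta_rot":[0,0,0],"fingers":-0.2},{"dp":[0,0,0],"delta_rot":[0,0,0],"fingers":-0.2},{"dp":[0,0,0],"delta_rot":[0,0,0],"fingers":-0.2}]'
```

```text
t: 22.75
tcp_pos: [0.4698, -0.0106, 0.0889]
tool_rot: [0.0, 1.0, -0.0, 0.001]
force: [0.6, 0.1, -0.7]
finger_gap: 0.4
gripper_force: 0.0
```

```bash
python3 -m crank '[{"dp":[0,0,0.008],"delta_rot":[0,0,0],"fingers":-0.2},{"dp":[0,0,0],"delta_rot":[0,0,0],"fingers":-0.2},{"dp":[0,0,0],"delta_rot":[0,0,0],"fingers":-0.5},{"dp":[0,0,0],"delta_rot":[0,0,0],"fingers":-0.8},{"dp":[0,0,0],"delta_rot":[0,0,0],"fingers":-1},{"dp":[0,0,0],"delta_rot":[0,0,0],"fingers":-1},{"dp":[0,0,0],"delta_rot":[0,0,0],"fingers":-1},{"dp":[0,0,0],"delta_rot":[0,0,0],"fingers":-1}]' 30
```

```text
t: 23.42
tcp_pos: [0.4691, -0.0104, 0.0841]
tool_rot: [0.0, 1.0, -0.0, 0.0]
force: [0.1, 1.4, 4.0]
finger_gap: 0.144
gripper_force: 29.4
```

```bash
python3 -m crank '[{"dp":[0,0,-0.02],"delta_rot":[0,0,0],"fingers":-1},{"dp":[0,0,-0.05],"delta_rot":[0,0,0],"fingers":-1},{"dp":[0,0,-0.06],"delta_rot":[0,0,0],"fingers":-1},{"dp":[0,0,-0.06],"delta_rot":[0,0,0],"fingers":-1},{"dp":[-0.02,0.004,-0.03],"delta_rot":[0,0,0],"fingers":-1},{"dp":[-0.05,0.005,0],"delta_rot":[0,0,0],"fingers":-1},{"dp":[-0.07,0.005,0],"delta_rot":[0,0,0],"fingers":-1},{"dp":[-0.07,0.005,0],"delta_rot":[0,0,0],"fingers":-1},{"dp":[-0.055,0,0],"delta_rot":[0,0,0],"fingers":-1},{"dp":[-0.03,0,0],"delta_rot":[0,0,0],"fingers":-1},{"dp":[-0.01,0,0],"delta_rot":[0,0,0],"fingers":-1},{"dp":[0,0,0],"delta_rot":[0,0,0],"fingers":-1}]'
python3 -m crank '[{"dp":[0,0,0.02],"delta_rot":[0,0,0],"fingers":-1},{"dp":[0,0,0.03],"delta_rot":[0,0,0],"fingers":-1},{"dp":[0,0,0.025],"delta_rot":[0,0,0],"fingers":-1},{"dp":[0,0,0.01],"delta_rot":[0,0,0],"fingers":-1},{"dp":[0,0,0.005],"delta_rot":[0,0,0],"fingers":-1},{"dp":[0,0,0],"delta_rot":[0,0,0],"fingers":-1},{"dp":[0,0,0],"delta_rot":[0,0,0],"fingers":-1},{"dp":[0,0,0],"delta_rot":[0,0,0],"fingers":-1},{"dp":[0,0,0],"delta_rot":[0,0,0],"fingers":-1}]'
```

```text
t: 24.42
tcp_pos: [0.6221, -0.001, 0.1939]
tool_rot: [0.0, 1.0, -0.0, 0.0]
force: [-0.1, 0.3, -0.4]
finger_gap: 0.14
gripper_force: 29.4
t: 25.17
tcp_pos: [0.6221, -0.0011, 0.1496]
tool_rot: [0.0, 1.0, -0.0, 0.001]
force: [-0.3, 0.7, -0.0]
finger_gap: 0.141
gripper_force: 29.4
```

```bash
python3 -m crank '[{"dp":[0.001,0,0.007],"delta_rot":[0,0,0],"fingers":-1},{"dp":[0,0,0.005],"delta_rot":[0,0,0],"fingers":-1},{"dp":[0,0,0.003],"delta_rot":[0,0,0],"fingers":-1},{"dp":[0,0,0.001],"delta_rot":[0,0,0],"fingers":-1},{"dp":[0,0,0],"delta_rot":[0,0,0],"fingers":-1},{"dp":[0,0,0],"delta_rot":[0,0,0],"fingers":-1},{"dp":[0,0,0],"delta_rot":[0,0,0],"fingers":-1}]'
```

```text
t: 25.75
tcp_pos: [0.6212, -0.001, 0.1409]
tool_rot: [0.0, 1.0, -0.0, 0.0]
force: [0.0, 0.1, -0.3]
finger_gap: 0.141
gripper_force: 29.4
```

```bash
python3 -m crank '[{"dp":[0,0,0.001],"delta_rot":[0,0,0],"fingers":-1},{"dp":[0,0,0.001],"delta_rot":[0,0,0],"fingers":-1},{"dp":[0,0,0],"delta_rot":[0,0,0],"fingers":-1},{"dp":[0,0,0],"delta_rot":[0,0,0],"fingers":-1}]'
```

```text
t: 26.08
tcp_pos: [0.6213, -0.001, 0.1405]
tool_rot: [0.0, 1.0, -0.0, 0.0]
force: [-1.8, 0.3, 5.2]
finger_gap: 0.144
gripper_force: 29.9
```

Contact, so I'll release, rise, back away and check.

```bash
python3 -m crank '[{"dp":[0,0,-0.001],"delta_rot":[0,0,0],"fingers":-1},{"dp":[0,0,0],"delta_rot":[0,0,0],"fingers":-0.68},{"dp":[0,0,0],"delta_rot":[0,0,0],"fingers":-0.6},{"dp":[0,0,0],"delta_rot":[0,0,0],"fingers":-0.45},{"dp":[0,0,0],"delta_rot":[0,0,0],"fingers":-0.2},{"dp":[0,0,0],"delta_rot":[0,0,0],"fingers":-0.2},{"dp":[0,0,0],"delta_rot":[0,0,0],"fingers":-0.2},{"dp":[0,0,-0.03],"delta_rot":[0,0,0],"fingers":-0.2},{"dp":[0,0,-0.06],"delta_rot":[0,0,0],"fingers":-0.2},{"dp":[0,0,-0.07],"delta_rot":[0,0,0],"fingers":-0.2},{"dp":[0.04,0,-0.06],"delta_rot":[0,0,0],"fingers":-0.2},{"dp":[0.07,0,-0.03],"delta_rot":[0,0,0],"fingers":-0.2}]'
python3 -m crank '[{"dp":[0.07,-0.03,0],"delta_rot":[0,0,0],"fingers":-0.2},{"dp":[0.07,-0.03,0],"delta_rot":[0,0,0],"fingers":-0.2},{"dp":[0.07,-0.03,0],"delta_rot":[0,0,0],"fingers":-0.2},{"dp":[0.03,-0.03,0],"delta_rot":[0,0,0],"fingers":-0.2},{"dp":[0,0,0],"delta_rot":[0,0,0],"fingers":-0.2},{"dp":[0,0,0],"delta_rot":[0,0,0],"fingers":-0.2},{"dp":[0,0,0],"delta_rot":[0,0,0],"fingers":-0.2}]'
python3 - <<'E'
from h import *
from meas import *
im,d,W,m=cloud('top'); ims,_,b,_=cloud('scene')
u,v=306,181
g=np.zeros((480,640),'uint8'); g[v-32:v+32,u-32:u+32]=(im.min(-1)>75)[v-32:v+32,u-32:u+32]
cn=max(cv2.findContours(g,cv2.RETR_EXTERNAL,cv2.CHAIN_APPROX_NONE)[0],key=len)[:,0].astype(float)
print(circ(plane(m,cn,.062)[:,:2]))
cl=b.reshape(-1,3); n=np.hypot(cl[:,0]-.623,cl[:,1])<.012
s=cl[n&(abs(cl[:,2]-.0825)<.003)]; print('knob',len(s),s.mean(0))
cv2.imwrite('pics/s9.png',ims[:,:,::-1])
E
```

```text
t: 27.08
tcp_pos: [0.5707, -0.0019, 0.2695]
tool_rot: [-0.0, 1.0, -0.001, 0.006]
force: [-0.1, -0.8, 2.3]
finger_gap: 0.401
gripper_force: 0.0
t: 27.67
tcp_pos: [0.4472, -0.0612, 0.2658]
tool_rot: [0.0, 1.0, -0.0, 0.001]
force: [-0.3, 0.0, 0.7]
finger_gap: 0.399
gripper_force: 0.0
(array([6.23381399e-01, 2.97315839e-04, 4.08011825e-02]), np.float64(0.0004998570994928042))
knob 60 [ 0.62304159 -0.00106711  0.08307837]
```

View pics/s9.png

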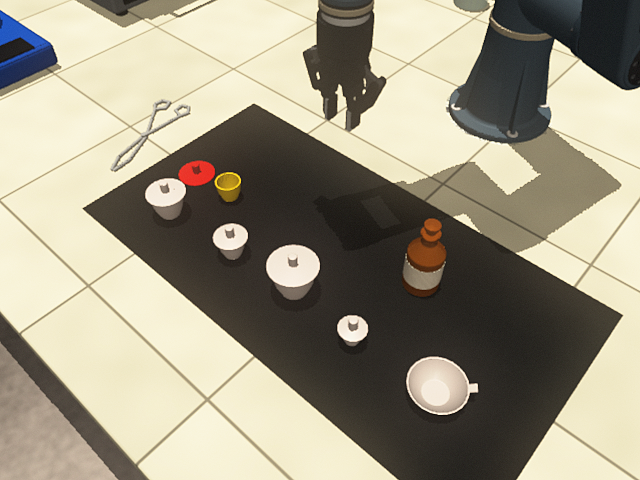

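All four lids sit flat and centred at (166,190), (231,237), (293,265) and (352,329). The dish, bottle and look-alikes are where they were, and the gripper is clear.

```bash
python3 -c "
from station import manip; print(manip.sign_off())"
```

```text
the job is handed in; nothing more can be done
None
```

Job handed in at about 28 s: each crucible has its own lid on, knob up, flat and measured within about 1 mm of centre; the final picture shows the dish, bottle and look-alikes where they were.

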